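# Press the clip-in edging home along a display tray

## Task

The cream edging along the bowed front rim of the green display tray has sprung up. With the fingertips, run along it from the brass-stud end to the black-stud end, lightly pressing each of its five sections fully home, one after the other. Do not pull any section up or lean hard on the tray, leave the gourd cups where they stand, and finish with the hand clear.

Things in the scene. Friction and masses are not known exactly. Their poses are not given: they have to be found in the camera images.
- tray: Fixed green steel display tray, 250 mm deep, 408 mm wide, walls 70 mm high, open on top. Origin: on the table, under the middle of its front wall (the wall nearest the robot). Its x axis points into the tray away from the robot, y to the tray's left, z up. The front wall is 12 mm thick and bows towards the robot: seen from above it is an arc of radius 450 mm about the tray point x = 450 mm, y = 0. Four small cups lie fixed along the back wall, below 65 mm.
- stud_brass: Fixed round brass stud, 23 mm across, 18 mm high, standing on the front wall just past one end of the edging (either end, by chance); it marks the START end. Origin: centre of its underside, 70 mm above the table, 45 mm along the arc from the centre of the nearest section. Its top is 88 mm above the table.
- stud_black: Fixed round black stud of the same size and mounting, at the other end of the edging: the finish end. Origin: centre of its underside.
- gourd_tan: Bystander: loose tan gourd cup with metal rim standing in the tray behind the edging, 105 mm high, 70 mm across. Origin: centre of its underside.
- gourd_dark: Bystander: loose black-brown gourd cup with metal rim standing in the tray behind the edging, 105 mm high, 70 mm across. Origin: centre of its underside.
- gourd_red: Bystander: loose red-brown gourd cup standing on the table to the left of the tray, 120 mm high, 78 mm across. Origin: centre of its underside.
- cap0 (a joint): Height in m of edging section 0, at the tray's right end (y = -133 mm) in the tray frame, above its fully home position: 0 = home (its stop), it grows as the section rises; it starts 4 to 7 mm up and ends at 16 mm. It slides straight up and down with about 2.5 N of friction, has no spring, and stays where it is left.
- cap0_top (a point): Centre of the flat top of cream edging section 0, at the tray's right end (y = -133 mm); moves with it. Section: 20 mm wide across the wall, 65 mm long along the arc; the middle 24 mm of its top is flat, both ends slope down at 22 degrees by 8 mm, so fingertips sliding along at the home height push it down. x points into the tray, y along the wall to its left. When home this point is 82 mm above the table. Neighbouring sections' centres are 67 mm apart.
- cap1 (a joint): Height in m of edging section 1, second from the right (y = -67 mm) in the tray frame, above its fully home position: 0 = home (its stop), it grows as the section rises; it starts 4 to 7 mm up and ends at 16 mm. It slides straight up and down with about 2.5 N of friction, has no spring, and stays where it is left.
- cap1_top (a point): Centre of the flat top of cream edging section 1, second from the right (y = -67 mm); moves with it. Section: 20 mm wide across the wall, 65 mm long along the arc; the middle 24 mm of its top is flat, both ends slope down at 22 degrees by 8 mm, so fingertips sliding along at the home height push it down. x points into the tray, y along the wall to its left. When home this point is 82 mm above the table. Neighbouring sections' centres are 67 mm apart.
- cap2 (a joint): Height in m of edging section 2, the middle one (y = 0) in the tray frame, above its fully home position: 0 = home (its stop), it grows as the section rises; it starts 4 to 7 mm up and ends at 16 mm. It slides straight up and down with about 2.5 N of friction, has no spring, and stays where it is left.
- cap2_top (a point): Centre of the flat top of cream edging section 2, the middle one (y = 0); moves with it. Section: 20 mm wide across the wall, 65 mm long along the arc; the middle 24 mm of its top is flat, both ends slope down at 22 degrees by 8 mm, so fingertips sliding along at the home height push it down. x points into the tray, y along the wall to its left. When home this point is 82 mm above the table. Neighbouring sections' centres are 67 mm apart.
- cap3 (a joint): Height in m of edging section 3, second from the left (y = +67 mm) in the tray frame, above its fully home position: 0 = home (its stop), it grows as the section rises; it starts 4 to 7 mm up and ends at 16 mm. It slides straight up and down with about 2.5 N of friction, has no spring, and stays where it is left.
- cap3_top (a point): Centre of the flat top of cream edging section 3, second from the left (y = +67 mm); moves with it. Section: 20 mm wide across the wall, 65 mm long along the arc; the middle 24 mm of its top is flat, both ends slope down at 22 degrees by 8 mm, so fingertips sliding along at the home height push it down. x points into the tray, y along the wall to its left. When home this point is 82 mm above the table. Neighbouring sections' centres are 67 mm apart.
- cap4 (a joint): Height in m of edging section 4, at the tray's left end (y = +133 mm) in the tray frame, above its fully home position: 0 = home (its stop), it grows as the section rises; it starts 4 to 7 mm up and ends at 16 mm. It slides straight up and down with about 2.5 N of friction, has no spring, and stays where it is left.
- cap4_top (a point): Centre of the flat top of cream edging section 4, at the tray's left end (y = +133 mm); moves with it. Section: 20 mm wide across the wall, 65 mm long along the arc; the middle 24 mm of its top is flat, both ends slope down at 22 degrees by 8 mm, so fingertips sliding along at the home height push it down. x points into the tray, y along the wall to its left. When home this point is 82 mm above the table. Neighbouring sections' centres are 67 mm apart.

How it is judged:
By the outcome, as a careful person would: the job done as asked, in the order asked, and still so for the second after the job is handed in, with the robot touching nothing.
It also fails if it takes over 51 s, if anything falls off the work surface, if the arm or the gripper's body presses on something with over 40 N, if the wrist force passes 120 N, or if a joint passes its speed limit or range.

## Robot

A 7-joint arm with a two-finger parallel gripper is mounted at the origin on the work surface. World frame = base frame: x ahead of the robot, y to its left, z up, the work surface at z = 0. Lengths are in m, angles in rad, forces in N, time in s.
With the tool pointing down it reaches from about 0.4 to 0.85 m from the base axis. Payload 10.4 kg.
Tool frame: the origin (TCP) lies midway between the tips of the shut fingers; the grasp point (between the pads) lies 19 mm behind it; y points along the fingers, z is the direction in which the jaws open and shut, and the axes are right-handed (so a half turn about y gives the same grasp; the last joint's range is limited). The gripper opens to 85 mm and grips with 20 to 120 N. Pads are 22 mm wide; open, the fingers measure 114 mm over their backs; the gripper's body (76 mm by 85 mm) begins 54 mm behind the grasp point. The pads swing forward as they close: fully open they stand 13 mm farther back than shut.
Start: joints at [-1.268, 0.332, -0.065, 1.46, 0.022, 1.35, -0.088], TCP at [0.2, 0.592, 0.231] pointing down, gripper open.
Joint ranges: [-2.6, 2.6], [-0.5, 2.12], [-1.47, 1.34], [0.16, 2.42], [-1.27, 4.41], [0.06, 2.06], [-2.6, 2.6]. Speed limits (rad/s): [2.22, 2.22, 2.79, 2.79, 3.14, 3.14, 3.14].

## Interface

Orientations are given as a unit quaternion [w, x, y, z].
In Python, from bench import ctrl gives the robot as it stands. The module is installed in compiled form; this text tells all that it offers.
- The arm moves only by the tool apply_moves, never from a script. Its argument "increments" is a list of rows, each a list of 7 numbers: the shift along the tool's x, y, z in units of 0.2 m (1.0 is 0.2 m), then the turn, a rotation vector about the tool's x, y, z in units of pi/2 rad (1.0 is pi/2 rad), then the closure, from 0 (fully open) to 1 (shut). A call has 1 to 12 rows; each row is the pose to reach, as a shift and turn from the pose commanded when the call began, along the tool's axes at that moment; what a row does not reach only later rows make up. A row lasts 1/8 s, in which the tool goes at most 62.5 mm and 10.7 degrees, less where a joint would pass 70% of its speed; a pose out of reach is approached as far as the arm can. A call with a number of a shift or a turn outside -1 to 1 is refused whole. A call with a gripper value outside its range is refused whole. The fingers move at their own pace and stop on an object; "squeeze" is the grip in N (left out, the last holds). Time passes only in rows, so rows that repeat a pose let the fingers close. It gives the time, the measured TCP pose, the force and the opening at its end, in the units of the state.
- ctrl.get_state(): the state, without advancing time (a new reading comes with each control period).
- ctrl.camera(name): name is "side" or "top" or "wrist"; returns a dict with "frame" (384x512x3 uint8, red, green, blue), "mtx" (3x3 intrinsics, pixels), "position" and "attitude" of the camera in the world; the wrist camera has in their place "T_tool_cam" (4x4, takes a point from camera to tool coordinates, whose origin is the TCP and whose axes are the tool frame's). Camera axes: x right, y down, z forward; pixel columns grow to the right and rows downward; lengths in m; the calibration is good to about 2 mm. A picture is of the moment at which its call begins: read the wrist's pose just before it. There is no depth.
- ctrl.close_job(): hands the job in, once; it reports no verdict.
The state is a dict: "time": time; "qpos": joint angles; "joint_velocities": joint speeds; "effort": joint torques, N m; "ee_pos": TCP position; "orientation": TCP orientation; "wrist_force": force on the tool from outside, world axes, zero at the start; "wrist_torque": the same for the moment, N m; "gripper_width": finger opening in m.
Only numpy, scipy, OpenCV 4.12 (cv2) and the standard library are available. Lean on these libraries where they do the work, as an engineer would, in place of code of your own. Each camera call takes 0.05 s, during which the arm holds its last target. There are 200 camera calls.

## Working session

There is one attempt and no reset: what is moved stays moved. The work goes in short steps, Python scripts to look and compute and a tool call to move; the robot and the scene stay as the last step left them, time stands still between calls to the robot, and variables do not carry over. Pictures are saved under pics/ and viewed, about 8 in all and at most 12, crops included, and the job is handed in when it is done.

Besides the shell and the picture viewer there is one more tool, called after ">>>" by a JSON object that holds its "fn" and its "kwargs". apply_moves: Moves the arm, as the interface text tells. Shifts and turns lie within -1 to 1; 1 stands for 0.2 m of shift or pi/2 rad of turn. Its arguments: {"type":"object","properties":{"increments":{"type":"array","items":{"type":"array","items":{"type":"number"}}},"squeeze":{"type":"number"}},"required":["increments"]}

```bash
mkdir -p pics
cat > h.py <<'E'
import numpy as np,cv2,json
from bench import ctrl
from scipy.spatial.transform import Rotation as R
def rot(q): return R.from_quat(np.roll(q,-1)).as_matrix()
E
python3 - <<'E'
from h import *
s=ctrl.get_state();print({k:np.round(v,3).tolist() for k,v in s.items()})
ims=[]
for n in("top","side"):
    c=ctrl.camera(n);cv2.imwrite(f"pics/{n}0.png",c["frame"][:,:,::-1]);print(n,c["mtx"],c["position"],c["attitude"])
    np.savez(f"{n}0.npz",**c)
print(rot(s["orientation"]).round(3))
E
```

```text
{'time': 0.0, 'qpos': [-1.268, 0.333, -0.065, 1.461, 0.022, 1.35, -0.089], 'joint_velocities': [-0.001, 0.001, 0.001, -0.002, -0.0, 0.001, -0.0], 'effort': [-0.0, -62.543, 0.049, -39.161, 0.016, 0.01, -0.0], 'ee_pos': [0.2, 0.592, 0.23], 'orientation': [-0.697, 0.698, -0.115, 0.115], 'wrist_force': [0.072, -0.25, 0.976], 'wrist_torque': [-0.014, -0.039, 0.003], 'gripper_width': 0.085}
top [[351.60830294   0.         259.43196586]
 [  0.         351.60830294 189.41833754]
 [  0.           0.           1.        ]] [0.49497543 0.14669799 0.90571524] [ 0.04319784 -0.70040824  0.71161361 -0.03418054]
side [[405.67526258   0.         260.26063509]
 [  0.         405.67526258 192.97058502]
 [  0.           0.           1.        ]] [ 0.26352834 -0.70914169  0.70526567] [-0.45549782  0.87065121 -0.16877401  0.0774825 ]
[[ 0.947 -0.     0.32 ]
 [-0.32  -0.001  0.947]
 [ 0.    -1.    -0.001]]
```

View pics/top0.png

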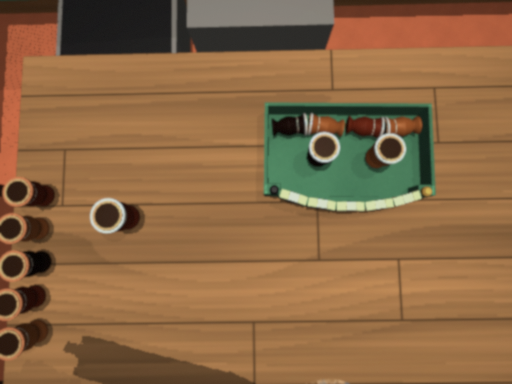

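View pics/side0.png

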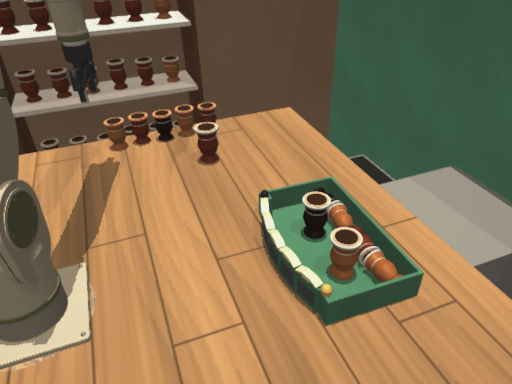

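The brass stud is at the right end (top ≈ (428,190), side ≈ (326,290)) and the black stud at the left (top ≈ (274,190), side ≈ (264,195)). So the run goes cap0→cap4, towards +y. The dark and tan gourds stand behind the edging, and the red one is far to the left.

Run:
```python
from h import *
def ray(c,uv,z=None):
    d=rot(c["attitude"])@np.linalg.solve(c["mtx"],[*uv,1]);p=c["position"];return p,d/np.linalg.norm(d)
def onz(c,uv,z):
    p,d=ray(c,uv);return p+d*(z-p[2])/d[2]
def blob(m,box):
    x0,y0,x1,y1=box;k=np.zeros_like(m);k[y0:y1,x0:x1]=m[y0:y1,x0:x1]
    n,l,s,ce=cv2.connectedComponentsWithStats(k.astype(np.uint8));i=1+np.argmax(s[1:,4]);return ce[i],s[i]
C={n:dict(np.load(n+"0.npz")) for n in("top","side")}
B={"top":dict(brass=(420,182,438,198),black=(266,182,284,198)),"side":dict(brass=(316,280,336,300),black=(257,186,273,203))}
P={}
for n,c in C.items():
    hsv=cv2.cvtColor(c["frame"],cv2.COLOR_RGB2HSV).astype(int);H,S,V=hsv[...,0],hsv[...,1],hsv[...,2]
    M=dict(brass=(H>12)&(H<32)&(S>90)&(V>110),black=(V<45))
    for k in M:
        P[n,k],s=blob(M[k],B[n][k]);print(n,k,P[n,k].round(1),s, onz(c,P[n,k],.083).round(4))
for k in("brass","black"):
    a,d=ray(C["top"],P["top",k]);b,e=ray(C["side"],P["side",k])
    t=np.linalg.lstsq(np.c_[d,-e],b-a,rcond=None)[0];print(k,(a+d*t[0]).round(4),(b+e*t[1]).round(4))
# edging in top view
c=C["top"];hsv=cv2.cvtColor(c["frame"],cv2.COLOR_RGB2HSV).astype(int)
m=(hsv[...,1]<90)&(hsv[...,2]>140);k=np.zeros(m.shape,bool);k[185:216,276:426]=m[185:216,276:426]
v,u=np.nonzero(k);pts=np.array([onz(c,(a,b),.084)[:2] for a,b in zip(u,v)])
# arc fit with R=.45
from scipy.optimize import least_squares
r=least_squares(lambda p:np.hypot(*(pts-p).T)-.45,[1.1,-.1]);cen=r.x;ang=np.arctan2(pts[:,1]-cen[1],cen[0]-pts[:,0])
print("arc centre",cen.round(4),"rms",np.sqrt(np.mean(r.fun**2)).round(4),"ang",ang.min().round(3),ang.max().round(3),len(pts),"front",(cen-[.45,0]).round(4))
for w in("brass","black"):
    q=onz(c,P["top",w],.085)[:2]-cen;print(w,np.hypot(*q).round(4),np.arctan2(q[1],-q[0]).round(4))
```

```text
top brass [429.9 191.5] [422 182  16  16 127] [ 0.574  -0.2418  0.083 ]
top black [273.4 193.2] [271 190   6   6  27] [0.576  0.1238 0.083 ]
side brass [326.1 289.6] [321 284  11  12 112] [ 0.5754 -0.2394  0.083 ]
side black [264.  194.5] [261 192   7   5  25] [0.5836 0.1131 0.083 ]
brass [ 0.5738 -0.2409  0.085 ] [ 0.5744 -0.241   0.0851]
black [0.5767 0.1236 0.0763] [0.5865 0.1206 0.0774]
arc centre [ 0.9939 -0.0695] rms 0.0067 ang -0.337 0.406 1408 front [ 0.5439 -0.0695]
brass 0.4537 -0.3872
black 0.4606 0.4333
```

>>> {"fn": "apply_moves", "kwargs": {"increments": [[0.22,0,-0.2,0,-0.1,0,1],[0.45,0,-0.4,0,-0.207,0,1],[0.68,0,-0.65,0,-0.207,0,1],[0.9,0,-0.84,0,-0.207,0,1],[0.9,0,-0.84,0,-0.207,0,1]]}}

```text
time: 0.72
ee_pos: [0.3197, 0.3712, 0.2315]
orientation: [-0.707, 0.707, -0.003, 0.003]
wrist_force: [-0.6, 1.2, 0.8]
gripper_width: -0.0001
```

>>> {"fn": "apply_moves", "kwargs": {"increments": [[0.14,0,-0.25,0,0,0,1],[0.28,0,-0.5,0,0,0,1],[0.42,0,-0.75,0,0,0,1],[0.56,0,-1,0,0,0,1],[0.56,0,-1,0,0,0,1]]}}

```text
time: 1.35
ee_pos: [0.4302, 0.172, 0.2313]
orientation: [-0.707, 0.707, -0.002, 0.003]
wrist_force: [-0.8, 0.2, 0.4]
gripper_width: -0.0002
```

>>> {"fn": "apply_moves", "kwargs": {"increments": [[0.14,0,-0.25,0,0,0,1],[0.28,0,-0.5,0,0,0,1],[0.42,0,-0.75,0,0,0,1],[0.5,0,-1,0,0,0,1],[0.5,0,-1,0,0,0,1],[0.5,0,-1,0,0,0,1]]}}

```text
time: 2.1
ee_pos: [0.5285, -0.0229, 0.2309]
orientation: [0.707, -0.707, -0.0, 0.001]
wrist_force: [0.9, 0.6, 0.4]
gripper_width: -0.0003
```

Run:
```python
from h import *
s=ctrl.get_state();print(s["time"],np.round(s["ee_pos"],4),s["wrist_force"],s["gripper_width"]);print(rot(s["orientation"]).round(3))
c=ctrl.camera("wrist");T=c["T_tool_cam"];print(T.round(3),c["mtx"].round(1))
cv2.imwrite("pics/w1.png",c["frame"][:,:,::-1]);np.savez("w1.npz",ee=s["ee_pos"],q=s["orientation"],**c)
```

```text
2.1 [ 0.5285 -0.0229  0.2309] [0.93584542 0.57629459 0.38574672] -0.00025415229257853226
[[ 1.    -0.001 -0.001]
 [ 0.001  0.     1.   ]
 [-0.001 -1.     0.   ]]
[[-0.     0.948  0.317 -0.081]
 [ 0.    -0.317  0.948 -0.144]
 [ 1.     0.    -0.     0.   ]
 [ 0.     0.     0.     1.   ]] [[324.    0.  256.5]
 [  0.  324.  190.4]
 [  0.    0.    1. ]]
```

View pics/w1.png

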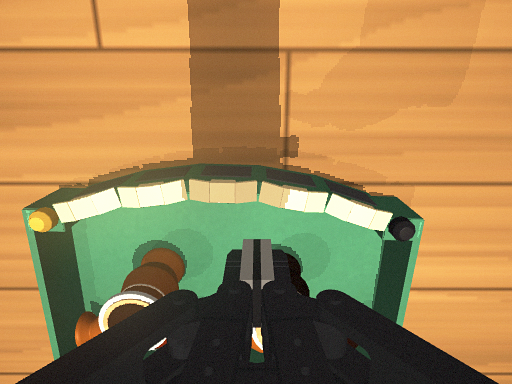

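The wrist view shows the whole edging: brass stud ≈ (40,220), black stud ≈ (402,230), and five cream sections between.

Run:
```python
from h import *
c=dict(np.load("w1.npz"));T=c["T_tool_cam"];Rw=rot(c["q"])
def onz(uv,z):
    d=Rw@T[:3,:3]@np.linalg.solve(c["mtx"],[*uv,1]);p=c["ee"]+Rw@T[:3,3];return p+d*(z-p[2])/d[2]
hsv=cv2.cvtColor(c["frame"],cv2.COLOR_RGB2HSV).astype(int);H,S,V=hsv[...,0],hsv[...,1],hsv[...,2]
Q={}
for k,m,(x0,y0,x1,y1) in(("brass",(H>15)&(H<32)&(S>120)&(V>90),(22,203,58,238)),("black",(V<62)&(S<120),(384,212,420,247))):
    z=np.zeros(m.shape,np.uint8);z[y0:y1,x0:x1]=m[y0:y1,x0:x1]
    n,l,s,ce=cv2.connectedComponentsWithStats(z);i=1+np.argmax(s[1:,4])
    Q[k]=onz(ce[i],.080)[:2];print(k,ce[i].round(1),s[i],Q[k].round(4))
b,a=Q["brass"],Q["black"];d=a-b;print("dist",np.hypot(*d),"yaw deg",np.degrees(np.arctan2(-d[0],d[1])))
yaw=np.arctan2(-d[0],d[1]);ex=np.array([np.cos(yaw),np.sin(yaw)]);ey=np.array([-ex[1],ex[0]])
o=(a+b)/2-ex*.0352;print("origin",o.round(4))
# cream centre line check
m=(S<130)&(V>150)&(((H<35)&(H>12))|(S<60));z=np.zeros(m.shape,bool);z[160:235,52:394]=m[160:235,52:394];z[205:,100:345]=0
v,u=np.nonzero(z);p=np.array([onz(t,.084)[:2] for t in zip(u,v)])-o
l=np.c_[p@ex,p@ey]-[.45,0];r=np.hypot(*l.T);th=np.arctan2(l[:,1],-l[:,0])*.45
for i in range(-2,3):
    k=abs(th-i*.067)<.010;print(i+2,k.sum(),"r percentiles",np.percentile(r[k],[3,50,97]).round(4))
print("th ext",th.min(),th.max())
for i in range(5):
    t=(i-2)*.067/.45;g=o+ex*(.45-.45*np.cos(t))+ey*.45*np.sin(t);print("cap",i,g.round(4))
f=c["frame"][150:250,10:430,::-1];cv2.imwrite("pics/w1c.png",cv2.resize(f,None,fx=1.9,fy=1.9,interpolation=cv2.INTER_CUBIC))
mm=np.zeros_like(f);mm[z[150:250,10:430]]=255;cv2.imwrite("pics/w1c.png",np.vstack([cv2.resize(f,None,fx=1.9,fy=1.9),cv2.resize(mm,None,fx=1.9,fy=1.9)]))
```

```text
brass [ 42.9 219.3] [ 29 207  29  26 569] [ 0.576  -0.2338]
black [400.5 231.6] [384 216  31  31 596] [0.589  0.1218]
dist 0.35582925245938196 yaw deg -2.0877980522564124
origin [ 0.5473 -0.0547]
0 437 r percentiles [0.4415 0.4519 0.4617]
1 460 r percentiles [0.4419 0.4523 0.4623]
2 488 r percentiles [0.4415 0.4527 0.4631]
3 380 r percentiles [0.4464 0.4555 0.4637]
4 440 r percentiles [0.4436 0.4542 0.4643]
th ext -0.16344085028396493 0.1633808087609534
cap 0 [ 0.5623 -0.1874]
cap 1 [ 0.5499 -0.1216]
cap 2 [ 0.5473 -0.0547]
cap 3 [0.5547 0.0118]
cap 4 [0.5719 0.0765]
```

View pics/w1c.png

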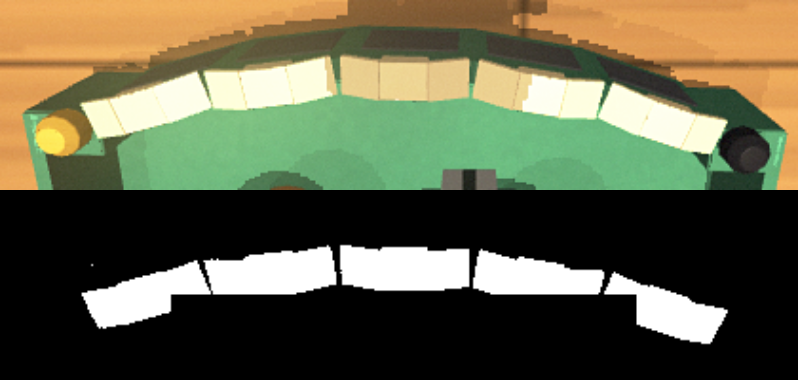

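The crop shows the flat panel of each section clearly. In crop pixels their centres are about (146,104), (267,87), (404,77), (541,91) and (659,122). The stud discs are at (48,139) and (748,156).

Run:
```python
from h import *
c=dict(np.load("w1.npz"));T=c["T_tool_cam"];Rw=rot(c["q"])
def onz(uv,z):
    d=Rw@T[:3,:3]@np.linalg.solve(c["mtx"],[*uv,1]);p=c["ee"]+Rw@T[:3,3];return (p+d*(z-p[2])/d[2])[:2]
A=np.array([[146,104],[267,87],[404,77],[541,91],[659,122],[48,139],[748,156]])/1.9+[10,150]
W=np.array([onz(u,z) for u,z in zip(A,[.0875]*5+[.088]*2)])
t=np.r_[np.arange(-2,3)*.067,-.179,.179]/.45;M=np.c_[.45-.45*np.cos(t),.45*np.sin(t)]
mw,mm=W.mean(0),M.mean(0);U,_,Vt=np.linalg.svd((M-mm).T@(W-mw));Rm=(U@Vt).T
o=mw-Rm@mm;F=M@Rm.T+o
print("yaw",np.degrees(np.arctan2(Rm[1,0],Rm[0,0])),"origin",o.round(4));print(np.c_[W,F,(W-F)*1000].round(4))
```

```text
yaw -1.6458822395192083 origin [ 0.5442 -0.055 ]
[[ 0.5577 -0.1837  0.5602 -0.1876 -2.5516  3.8893]
 [ 0.5486 -0.1223  0.5473 -0.1219  1.3059 -0.4081]
 [ 0.5433 -0.0543  0.5442 -0.055  -0.9456  0.7072]
 [ 0.5505  0.0134  0.5511  0.0116 -0.6075  1.86  ]
 [ 0.5671  0.0736  0.5678  0.0764 -0.7616 -2.7685]
 [ 0.5766 -0.2364  0.5743 -0.2303  2.2647 -6.0903]
 [ 0.5857  0.121   0.5844  0.1182  1.2957  2.8104]]
```

>>> {"fn": "apply_moves", "kwargs": {"increments": [[0.05,0.1,-0.25,0,0,0,1],[0.1,0.2,-0.5,0,0,0,1],[0.16,0.3,-0.75,0,0,0,1],[0.16,0.4,-0.82,0,0,0,1],[0.16,0.5,-0.82,0,0,0,1],[0.16,0.6,-0.82,0,0,0,1],[0.16,0.6,-0.82,0,0,0,1],[0.16,0.6,-0.82,0,0,0,1]]}}

```text
time: 3.15
ee_pos: [0.5609, -0.1881, 0.1119]
orientation: [0.707, -0.707, -0.0, -0.0]
wrist_force: [-0.1, -0.2, 0.2]
gripper_width: 0.0
```

Run:
```python
from h import *
s=ctrl.get_state();print(s["time"],np.round(s["ee_pos"],4),s["wrist_force"].round(2) if hasattr(s["wrist_force"],'round') else s["wrist_force"]);print(rot(s["orientation"]).round(4))
a=ctrl.camera("wrist")["frame"];b=ctrl.camera("side")["frame"][170:320,230:430]
cv2.imwrite("pics/p2.png",np.hstack([cv2.resize(a,(400,300)),cv2.resize(b,(400,300),interpolation=cv2.INTER_CUBIC)])[:,:,::-1])
```

```text
3.15 [ 0.5609 -0.1881  0.1119] [-0.15 -0.16  0.21]
[[ 1.e+00  8.e-04 -4.e-04]
 [ 4.e-04  2.e-04  1.e+00]
 [ 8.e-04 -1.e+00  2.e-04]]
```

View pics/p2.png

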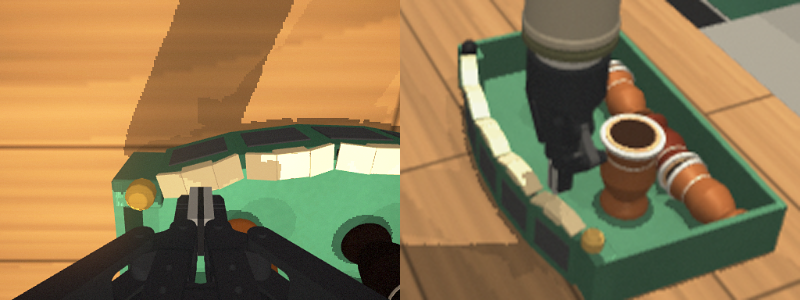

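>>> {"fn": "apply_moves", "kwargs": {"increments": [[0,0.06,0,0,0,0,1],[0,0.1,0,0,0,0,1],[0,0.12,0,0,0,0,1],[0,0.13,0,0,0,0,1],[0,0.14,0,0,0,0,1],[0,0.14,0,0,0,0,1],[0,0.14,0,0,0,0,1]]}}

```text
time: 4.12
ee_pos: [0.5606, -0.1888, 0.0834]
orientation: [-0.707, 0.707, -0.0, 0.0]
wrist_force: [-0.3, -0.7, -0.0]
gripper_width: 0.0002
```

>>> {"fn": "apply_moves", "kwargs": {"increments": [[0,0.005,0,0,0,0,1],[0,0.007,0,0,0,0,1],[0,0.007,0,0,0,0,1]]}}

```text
time: 4.5
ee_pos: [0.5607, -0.1888, 0.0822]
orientation: [0.707, -0.707, 0.0, -0.0]
wrist_force: [-1.0, 0.3, 4.8]
gripper_width: -0.0003
```

>>> {"fn": "apply_moves", "kwargs": {"increments": [[0,0.003,0,0,0,0,1],[0,0.005,0,0,0,0,1],[0,0.005,0,0,0,0,1]]}}

```text
time: 4.88
ee_pos: [0.5607, -0.1889, 0.0821]
orientation: [0.707, -0.707, -0.0, -0.001]
wrist_force: [-5.2, 1.5, 14.3]
gripper_width: 0.0004
```

>>> {"fn": "apply_moves", "kwargs": {"increments": [[-0.005,-0.006,0.02,0,0,0,1],[-0.017,-0.009,0.07,0,0,0,1],[-0.028,-0.009,0.12,0,0,0,1],[-0.037,-0.009,0.17,0,0,0,1],[-0.045,-0.009,0.22,0,0,0,1],[-0.052,-0.009,0.27,0,0,0,1],[-0.057,-0.009,0.31,0,0,0,1],[-0.06,-0.009,0.334,0,0,0,1],[-0.06,-0.006,0.334,0,0,0,1],[-0.06,-0.002,0.334,0,0,0,1],[-0.06,-0.002,0.334,0,0,0,1]]}}

```text
time: 6.25
ee_pos: [0.5485, -0.1209, 0.082]
orientation: [0.708, -0.706, 0.0, 0.0]
wrist_force: [-5.6, 4.6, 13.2]
gripper_width: 0.0
```

>>> {"fn": "apply_moves", "kwargs": {"increments": [[-0.002,-0.005,0.02,0,0,0,1],[-0.006,-0.008,0.07,0,0,0,1],[-0.01,-0.008,0.12,0,0,0,1],[-0.013,-0.008,0.17,0,0,0,1],[-0.015,-0.008,0.22,0,0,0,1],[-0.016,-0.008,0.27,0,0,0,1],[-0.015,-0.008,0.31,0,0,0,1],[-0.015,-0.008,0.33,0,0,0,1],[-0.015,-0.004,0.33,0,0,0,1],[-0.015,-0.001,0.33,0,0,0,1],[-0.015,-0.001,0.33,0,0,0,1]]}}

```text
time: 7.62
ee_pos: [0.5456, -0.055, 0.0821]
orientation: [0.708, -0.706, 0.0, -0.0]
wrist_force: [-3.1, 3.6, 10.0]
gripper_width: 0.0001
```

Cap2→cap3: target (0.5525, 0.0115), so x +0.035, z +0.333.

>>> {"fn": "apply_moves", "kwargs": {"increments": [[0.0,-0.005,0.02,0,0,0,1],[0.003,-0.008,0.07,0,0,0,1],[0.007,-0.008,0.12,0,0,0,1],[0.012,-0.008,0.17,0,0,0,1],[0.018,-0.008,0.22,0,0,0,1],[0.025,-0.008,0.27,0,0,0,1],[0.031,-0.008,0.31,0,0,0,1],[0.035,-0.008,0.333,0,0,0,1],[0.035,-0.004,0.333,0,0,0,1],[0.035,0,0.333,0,0,0,1],[0.035,0,0.333,0,0,0,1]]}}

```text
time: 9.0
ee_pos: [0.5528, 0.0115, 0.0821]
orientation: [0.708, -0.707, -0.0, -0.0]
wrist_force: [-2.5, 3.6, 8.5]
gripper_width: 0.0001
```

Cap3→cap4: target (0.5695, 0.0764), so x +0.084, z +0.325.

>>> {"fn": "apply_moves", "kwargs": {"increments": [[0.004,-0.005,0.02,0,0,0,1],[0.015,-0.008,0.07,0,0,0,1],[0.027,-0.008,0.12,0,0,0,1],[0.038,-0.008,0.165,0,0,0,1],[0.052,-0.008,0.215,0,0,0,1],[0.067,-0.008,0.265,0,0,0,1],[0.077,-0.008,0.3,0,0,0,1],[0.084,-0.008,0.325,0,0,0,1],[0.084,-0.004,0.325,0,0,0,1],[0.084,0,0.325,0,0,0,1],[0.084,0,0.325,0,0,0,1]]}}

```text
time: 10.38
ee_pos: [0.5697, 0.0764, 0.0821]
orientation: [0.708, -0.707, -0.0, -0.0]
wrist_force: [-2.0, 2.7, 6.2]
gripper_width: 0.0002
```

>>> {"fn": "apply_moves", "kwargs": {"increments": [[0,-0.05,0,0,0,0,1],[0,-0.2,0,0,0,0,1],[0,-0.45,0,0,0,0,1],[0,-0.74,0,0,0,0,1],[-0.1,-0.74,-0.25,0,0,0,1],[-0.2,-0.74,-0.5,0,0,0,1],[-0.2,-0.74,-0.5,0,0,0,1],[-0.2,-0.74,-0.5,0,0,0,1]]}}

```text
time: 11.38
ee_pos: [0.5293, -0.024, 0.2297]
orientation: [0.707, -0.707, 0.0, -0.0]
wrist_force: [0.1, 1.4, -0.0]
gripper_width: 0.0002
```

Run:
```python
from h import *
s=ctrl.get_state();print(s["time"],np.round(s["ee_pos"],4),s["wrist_force"])
a=ctrl.camera("wrist")["frame"];b=ctrl.camera("side")["frame"][130:330,210:430];d=ctrl.camera("top")["frame"]
cv2.imwrite("pics/p3.png",np.vstack([np.hstack([cv2.resize(a[150:250,10:430],(800,190),interpolation=2)]),np.hstack([cv2.resize(b,(400,364),interpolation=2),cv2.resize(d[80:240,250:450],(400,364),interpolation=2)])])[:,:,::-1])
```

```text
11.375 [ 0.5293 -0.024   0.2297] [ 0.11215325  1.39416076 -0.03458548]
```

View pics/p3.png

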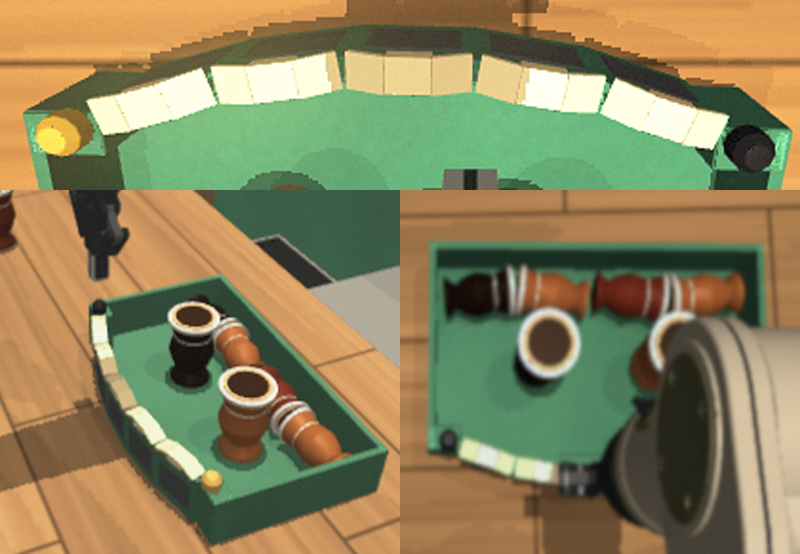

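All five sections sit level in the picture, the gourds are where they stood, and the hand is clear.

```bash
python3 -c "
from bench import ctrl
print(ctrl.close_job(),ctrl.get_state()['time'])"
```

```text
the job is handed in; nothing more can be done
the job is handed in; nothing more can be done
```

All five edging sections are pressed home, and the job is handed in. I ran the closed fingertips along the rim from the brass-stud end (section 0) to the black-stud end (section 4), pressing each section in turn. I then lifted clear.

- **Sections home:** at each section the fingertips stopped at 82.0–82.1 mm (home is 82 mm). The end-of-move vertical readings were 14, 13, 10, 8.5 and 6 N, all above the 2.5 N friction. They were read only at the end of each move, so brief peaks in between were not seen.
- **Last pictures:** the edging looks level, and the gourd cups appear where they stood. I judged both by eye. In the last top picture the arm partly hid the tan gourd and the right half of the edging, but the wrist and side views show them.
- **Hand clear:** the fingertips finished about 0.23 m above the table, and the robot's clock read about 11.4 s.
- **Checks that disagreed:** my first stud positions from the top and side cameras were about 16 mm too far apart. I used a closer wrist view instead, which fitted the tray to within about 1 to 6 mm, with the brass stud the worst.

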